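# Shut the cell carrier's flap and hold the carrier up level

### The arm

A 6-joint arm with a two-finger parallel gripper is mounted at the origin on the work surface. World frame = base frame: x ahead of the robot, y to its left, z up, the work surface at z = 0. Lengths are in mm, angles in degrees, forces in N, time in s.
With the tool pointing down it reaches from about 300 to 850 mm from the base axis. Payload 4.2 kg.
Tool frame: the origin (TCP) lies midway between the tips of the shut fingers; the grasp point (between the pads) lies 19 mm behind it (env.grasp_offset is the distance from the TCP to the grasp point, in mm); z points along the fingers, y is the line along which they close (so a half turn about z gives the same grasp; the last joint's range is limited). The gripper opens to 91 mm and grips with 3 to 60 N. Pads are 32 mm wide; open, the fingers measure 118 mm over their backs; the gripper's body (76 mm by 178 mm) begins 60 mm behind the grasp point.
Start: joints at [-66.119, 18.312, 89.639, -0, 72.044, -1.146], TCP at [243.256, -521.031, 180.576] pointing down, gripper open.
Joint ranges: [-177.97, 177.97], [-48.28, 115.42], [12.27, 149.76], [-77.06, 257.06], [2.81, 150.46], [-146.56, 146.56]. Speed limits (degrees/s): [147.25, 147.25, 180, 180, 180, 180].

### API

Orientations are given as [roll, pitch, yaw] about the fixed x, y, z axes, in that order (R = Rz(yaw) Ry(pitch) Rx(roll)).
In Python, from workcell import env, optics gives the robot as it stands. The module is installed in compiled form; this text tells all that it offers.
- The arm moves only by the tool send_rows, never from a script. Its argument "targets" is a list that holds one entry, the list of rows, each a list of 7 numbers: the turn, a rotation vector about the world's x, y, z scaled (see below), then the shift along the world's x, y, z scaled (see below), then the closure, from -1 (fully open) to 1 (shut). In form: [[[rx, ry, rz, x, y, z, gripper], ...]]. A call has 1 to 12 rows; each row shifts and turns the commanded pose from where the row before left it; what a row does not reach is not made up. The controller multiplies each number of a shift by 0.2 m and each number of a turn by pi/2 rad. A row lasts 1/10 s, in which the tool goes at most 50 mm and 8.59 degrees, less where a joint would pass 70% of its speed; a pose out of reach is approached as far as the arm can. A call with a number of a shift or a turn outside -1 to 1 is refused whole. A call with a gripper value outside its range is refused whole. The fingers move at their own pace and stop on an object; "grip_force" is the grip in N (left out, the last holds). Time passes only in rows, so rows that do not move let the fingers close. It gives the time, the measured TCP pose, the force, the opening and the grip force at its end, in the units of the state.
- env.state(): the state, without advancing time (a new reading comes with each control period).
- optics.grab_frame(name): name is "scene" or "top" or "wrist"; returns (picture, depth): 420x560x3 uint8, red, green, blue; 420x560 float32, mm along the optical axis (not along the pixel's ray), 0 where there is no reading.
- optics.camera_info(name): a dict with "camera_matrix" (3x3 intrinsics, pixels), "R" (3x3) and "t" (3): a world point X has camera coordinates R X + t; the wrist camera has in their place "mount" (4x4, takes a point from camera to tool coordinates, whose origin is the TCP and whose axes are the flange's). Camera axes: x right, y down, z forward; pixel columns grow to the right and rows downward; lengths in mm; the calibration is good to about 2 mm. A picture is of the moment at which its call begins: read the wrist's pose just before it. camera_info takes no time and is no camera call.
- env.job_done(): hands the job in; it is judged then, once.
Trained networks look in the newest picture that a camera, given by its name, has taken for a name from the list of things; names that differ only in an ending like _2 or _b are one class to them, and where a whole thing is asked for, a point or a joint stands for the part that bears it (a point fixed in the world has none). Each returns a list of dicts, best first, with "conf" (0 to 1); they miss things now and then, are a little off and sometimes report something else, mostly with a low value. They report only what shows in the picture. A call takes as long as a camera call.
- optics.silhouettes(camera, name): "mask" (420x560 bool, what is visible of it) and "at" ([column, row] in pixels, amid what is visible of it).
- optics.place_of(camera, name): "at" ([column, row] in pixels: a listed point, or the origin of a listed thing).
The state is a dict: "time_s": time; "qpos": joint angles; "qvel": joint speeds; "effort": joint torques, N m; "ee_pos": TCP position; "ee_rot": TCP orientation; "force": force on the tool from outside, world axes, zero at the start; "torque": the same for the moment, N m; "gripper_width": finger opening in mm; "gripper_force": force on a finger pad.
Only numpy, scipy, OpenCV 4.12 (cv2) and the standard library are available. Lean on these libraries where they do the work, as an engineer would, in place of code of your own. Each camera call takes 0.05 s, during which the arm holds its last target. There are 200 camera calls.

### The job

Swing the open flap of the battery-cell carrier fully shut, so that its tab drops behind the rim, while the carrier stands in its dock; then take the carrier by its bar handle, lift it straight up out of the dock and hold it still and level in the air, at least 10 cm higher than it stood. The program finishes while the robot is still holding it there: do not put it down or let go. Do not tip the carrier, and leave the other things on the bench where they are.

Things in the scene. Friction and masses are not known exactly. Their poses are not given: they have to be found in the camera images.
- carrier: loose grey plastic box for battery cells, 200 (its x) x 140 (its y) x 75 mm high, about 0.7 kg with the cells fixed in it, balanced about its middle. Origin: centre of its underside; z up. Its -x half is covered by a fixed cover (top at 80 mm); its +x half is covered by the flap when shut. It stands in the dock, underside 10 mm above the bench.
- handle: black bar handle fixed on the carrier's middle. Origin on the carrier's axis, 75 mm above its underside, axes as the carrier's. Bar along y, 112 mm long, 20 mm wide (x), 18 mm high, centre 50 mm above this origin; 12 mm posts at y = +-50 mm; 36 mm free height under the bar, 88 mm free between the posts. The open flap blocks a gripper on the bar's +x side.
- flap (a joint): opening angle of the carrier's flap, rad: 0 fully shut (level, a firm stop), up to 1.5 (nearly upright, close to the handle). The starts are 1.0 to 1.4. A stiff friction hinge: it stays where it is left and must be pushed all the way (about 0.5 to 1 N at its edge).
- flap_hinge (a point): point on the flap's hinge axis, which runs along the carrier's y; in the carrier's frame at x = 22, y = 0, z = 75 mm.
- flap_edge (a point): point on the flap's upper (when shut) face, 68 mm from the hinge. Grey flap 140 mm wide along the hinge, 78 mm long, 5 mm thick. Open, this face looks to the handle; shut, it looks up, this point 80 mm above the carrier's underside and 90 mm out in its +x. A tab 12 mm deep, 60 mm wide, on the other face drops inside the carrier's wall.
- dock: fixed aluminium plate, 250 x 190 x 10 mm, with low black corner guides 22 mm high around the carrier with about 5 mm play. Origin: centre of its underside, on the bench; axes as the carrier's at the start to within 0.03 rad.
- big_cell: bystander: loose bare metal battery cell standing upright, 46 mm across, 80 mm high, on the bench beside the dock. Origin: centre of its underside.
- tape_roll: bystander: loose roll of tape lying flat, 90 mm across, 25 mm high. Origin: centre of its underside.
- driver: bystander: loose screwdriver lying on the bench near the dock. Origin: its underside near the middle.

How it is judged (in metres and radians):
On the way, in this order (a step that is already met when the one before it is completed fails the run):
1. the flap is fully shut while the carrier stands in the dock (value of joint flap below 0.06 rad and z of carrier in the frame of dock below 0.02 m), for 0.2 s.
2. the carrier is lifted by its handle, flap shut (z of carrier in the frame of dock above 0.1 m and angle between carrier's own z axis and vertical below 0.12 rad and value of joint flap below 0.06 rad and contact force between handle and the fingers above 2 N), for 0.2 s.
At the end, for the whole second after the job is handed in: The fingers hold the handle (over 2 N), carrier raised over 90 mm from where it stood, off the dock, level within 0.12 rad, still (under 0.03 m/s, 0.15 rad/s), flap shut within 0.06 rad, bystanders within 20 mm of their start (all of step 2 and linear speed of carrier below 0.03 m/s and angular speed of carrier below 0.15 rad/s and contact force between carrier and dock below 0.3 N and distance of each of big_cell, tape_roll, driver from where it was at the start of the episode below 0.02 m); the arm keeps its last pose, push and grip.
It fails at once if the carrier is tipped by more than 0.35 rad (angle between carrier's own z axis and vertical above 0.35 rad).
It fails at once if the carrier is lifted with its flap open (z of carrier in the frame of dock above 0.04 m and value of joint flap above 0.15 rad).
It fails at once if a bystander is moved by more than 30 mm (distance of any of big_cell, tape_roll, driver from where it was at the start of the episode above 0.03 m).
It also fails if it takes over 54 s, if anything falls off the work surface, if the arm or the gripper's body presses on something with over 40 N, if the wrist force passes 120 N, or if a joint passes its speed limit or range.

## Working session

There is one attempt and no reset: what is moved stays moved. The work goes in short steps, Python scripts to look and compute and a tool call to move; the robot and the scene stay as the last step left them, time stands still between calls to the robot, and variables do not carry over. Pictures are saved under pics/ and viewed, at most 10 in all, crops included, and the job is handed in when it is done.

Besides the shell and the picture viewer there is one more tool, called after "Request:" in YAML: its name, and indented under it one key for each argument. send_rows: Moves the arm, as the interface text tells. Its arguments: {"type":"object","properties":{"targets":{"type":"array"},"grip_force":{"type":"number"}},"required":["targets"]}

```bash
mkdir -p pics; cat > h.py <<'E'
from workcell import env, optics
import numpy as np, cv2
from scipy.spatial.transform import Rotation as Ro
def cam(n):
    c=optics.camera_info(n);K=np.array(c["camera_matrix"])
    if n!="wrist": return K,np.array(c["R"]),np.array(c["t"])
    s=env.state();M=np.array(c["mount"]);T=np.eye(4)
    r=np.array(s["ee_rot"]);T[:3,:3]=Ro.from_euler('xyz',r,degrees=True).as_matrix();T[:3,3]=s["ee_pos"]
    W=np.linalg.inv(T@M);return K,W[:3,:3],W[:3,3]
def unproj(c,uv,d):
    K,R,t=c;uv=np.atleast_2d(uv);p=np.c_[uv,np.ones(len(uv))]@np.linalg.inv(K).T*np.reshape(d,(-1,1))
    return (p-t)@R
def tri(c1,u1,c2,u2):
    P=[c[0]@np.c_[c[1],c[2]] for c in(c1,c2)]
    X=cv2.triangulatePoints(P[0],P[1],np.float64(u1).reshape(2,1),np.float64(u2).reshape(2,1));return (X[:3]/X[3]).ravel()
E
python3 - <<'E'
from h import *
np.set_printoptions(precision=1,suppress=True)
print(env.state())
C={}
F={}
for n in("scene","top"):
    C[n]=cam(n);p,d=optics.grab_frame(n);F[n]=d
    cv2.imwrite(f"pics/{n}0.png",p[:,:,::-1])
    np.savez(f"{n}0.npz",p=p,d=d)
for k in("carrier","handle","flap_hinge","flap_edge","dock","big_cell","tape_roll","driver"):
    at={}
    for n in C:
        r=optics.place_of(n,k)
        if r:
            at[n]=r[0]["at"];u=np.array(at[n]);v=F[n][int(u[1]),int(u[0])]
            print(k,n,r[0]["conf"],u,unproj(C[n],u,v))
    if len(at)==2: print("  tri",tri(C["scene"],at["scene"],C["top"],at["top"]))
E
```

```text
{'time_s': 0.0, 'qpos': array([-66.1,  18.4,  89.7,   0. ,  72. ,  -1.1]), 'qvel': array([ 0.1,  0.1,  0. ,  0.1, -0. , -0. ]), 'effort': array([ -0. , -41.2, -23.2,   0.1,   0. ,  -0. ]), 'ee_pos': array([ 243.1, -520.5,  179.7]), 'ee_rot': array([-179.9,   -0. ,   25. ]), 'force': array([-0.7, -0.5, -0.4]), 'torque': array([-0.,  0.,  0.]), 'gripper_force': 0.0, 'gripper_width': 91.07479245592643}
carrier scene 0.56 [274.3 212.4] [[594.1  71.1  82.8]]
carrier top 0.97 [290.  245.4] [[493.7  32.8 140.5]]
  tri [502.3  28.6  11.5]
handle top 0.74 [289.1 242.1] [[499.9  34.7 145.7]]
flap_hinge scene 0.79 [275.5 188.9] [[524.4  45.2  93.2]]
flap_hinge top 0.66 [285.9 230.2] [[525.5  39.9 126.9]]
  tri [527.7  41.6  94.7]
flap_edge scene 0.79 [273.3 165. ] [[534.4  45.6 158.2]]
flap_edge top 0.83 [286.9 224.5] [[533.1  39.1 162.7]]
  tri [533.   41.1 156.8]
big_cell scene 0.76 [340.3 216.2] [[474.8 182.9  21.7]]
big_cell top 0.84 [223.9 271. ] [[446.3 168.7  79.9]]
  tri [448.1 175.6   1.9]
tape_roll scene 0.82 [189.4 211.6] [[ 553.9 -169.6   -2.5]]
tape_roll top 0.84 [370.6 220.4] [[ 558.6 -158.2   -1.2]]
  tri [ 559.6 -160.1    2.9]
driver top 0.66 [320.7 321.4] [[335.1 -38.7   0. ]]
```

```bash
python3 - <<'E'
from h import *
np.set_printoptions(precision=1,suppress=True)
T=np.load("top0.npz");S=np.load("scene0.npz")
a=cv2.resize(T["p"][130:350,180:420],None,fx=2.2,fy=2.2);b=cv2.resize(S["p"][110:290,160:380],None,fx=2.2,fy=2.2)
h=max(a.shape[0],b.shape[0]);im=np.zeros((h,a.shape[1]+b.shape[1],3),np.uint8);im[:a.shape[0],:a.shape[1]]=a;im[:b.shape[0],a.shape[1]:]=b
im=cv2.resize(im,None,fx=.78,fy=.78)
cv2.imwrite("pics/a.png",im[:,:,::-1]);print(im.shape)
for n,z in(("top",T),("scene",S)):
    v,u=np.mgrid[:420,:560];d=z["d"].ravel();P=unproj(cam(n),np.c_[u.ravel(),v.ravel()],d)
    ok=(d>0)&(abs(P[:,0]-500)<200)&(abs(P[:,1]-30)<170);P=P[ok]
    for lo,hi in((4,14),(60,76),(76,95),(95,125),(128,152),(128,138),(152,190)):
        q=P[(P[:,2]>lo)&(P[:,2]<=hi)&(abs(P[:,1]-30)<110)&(abs(P[:,0]-500)<150)]
        if len(q)>20:
            r=cv2.minAreaRect(np.float32(q[:,:2]));print(n,lo,hi,len(q),q.mean(0),[np.round(x,1) for x in r])
E
```

```text
(378, 789, 3)
top 4 14 2732 [483.6  38.9   9. ] [array([500. ,  29.2]), array([218.9, 299.9]), np.float64(89.8)]
top 60 76 118 [580.5  54.1  68.6] [array([510.8,  38. ]), array([173.8, 135.3]), np.float64(20.5)]
top 76 95 3859 [476.   23.5  88. ] [array([503.6,  32.6]), array([200.1, 140.3]), np.float64(20.5)]
top 95 125 266 [518.6  40.4 109.5] [array([473.9,  19.6]), array([119.3, 137.8]), np.float64(23.4)]
top 128 152 872 [512.6  36.8 143.1] [array([520.5,  38.9]), array([ 56.5, 138.2]), np.float64(20.4)]
top 128 138 96 [523.   39.4 133.1] [array([511.7,  35.5]), array([ 37.3, 138.2]), np.float64(20.5)]
top 152 190 347 [535.6  44.3 158.8] [array([538.3,  46. ]), array([ 17.6, 139.3]), np.float64(20.1)]
scene 4 14 1365 [552.2  60.7   9.6] [array([506. ,  24.5]), array([253.3, 211.3]), np.float64(19.5)]
scene 60 76 586 [582.5  60.2  68.4] [array([550.4,  53. ]), array([104.6, 139.3]), np.float64(17.9)]
scene 76 95 1055 [557.3  53.3  82.9] [array([557.5,  53.3]), array([ 86.8, 140. ]), np.float64(20.5)]
scene 95 125 667 [526.4  41.  110.1] [array([526. ,  40.7]), array([ 11.2, 138.8]), np.float64(20.5)]
scene 128 152 586 [529.2  43.7 140.4] [array([520.2,  39.5]), array([ 56.8, 139.6]), np.float64(20.6)]
scene 128 138 241 [530.2  43.4 132.9] [array([530.2,  43.6]), array([  6.5, 138.9]), np.float64(20.9)]
scene 152 190 368 [534.8  44.5 157.3] [array([538.2,  46. ]), array([ 17.7, 138.6]), np.float64(19.9)]
```

View pics/a.png

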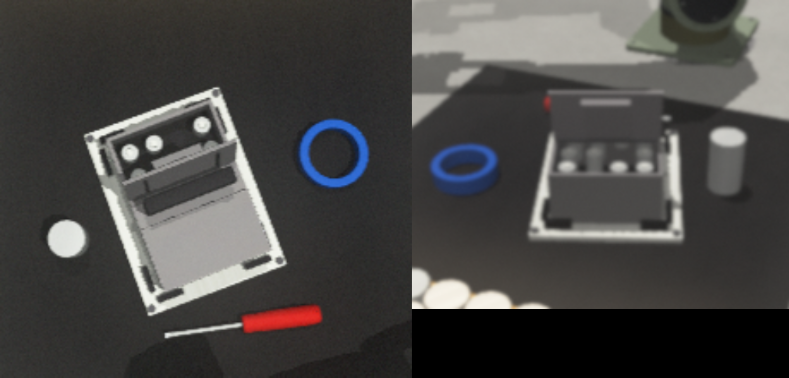

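Request:
send_rows:
  targets:
    - [[0, 0, 0.068, 0.097, 0.199, 0.025, 1], [0, 0, 0.068, 0.097, 0.199, 0.025, 1], [0, 0, 0.068, 0.097, 0.199, 0.025, 1], [0, 0, 0.068, 0.097, 0.199, 0.025, 1], [0, 0, 0.068, 0.097, 0.199, 0.025, 1], [0, 0, 0.068, 0.097, 0.199, 0.025, 1], [0, 0, 0.068, 0.097, 0.199, 0.025, 1], [0, 0, 0.068, 0.097, 0.199, 0.025, 1], [0, 0, 0.068, 0.097, 0.199, 0.025, 1], [0, 0, 0.068, 0.097, 0.199, 0.025, 1], [0, 0, 0.068, 0.097, 0.199, 0.025, 1], [0, 0, 0.068, 0.097, 0.199, 0.025, 1]]

```text
time_s: 2.1
ee_pos: [476.6, -41.7, 241.1]
ee_rot: [179.9, 0.0, 98.7]
force: [-0.4, -0.1, -0.5]
gripper_width: 0.8
gripper_force: 0.0
```

Request:
send_rows:
  targets:
    - [[0, 0, 0.068, 0.097, 0.199, 0.025, 1], [0, 0, 0.068, 0.097, 0.199, 0.025, 1], [0, 0, 0, 0, 0, 0, 1], [0, 0, 0, 0, 0, 0, 1]]

```text
time_s: 2.5
ee_pos: [514.8, 36.8, 250.3]
ee_rot: [-180.0, 0.0, 110.8]
force: [0.2, 0.8, 0.2]
gripper_width: 0.5
gripper_force: 0.0
```

```bash
cat > look.py <<'E'
from h import *
import sys
np.set_printoptions(precision=1,suppress=True)
o=np.array([503.6,32.6,10]);a=np.radians(20.5);B=np.array([[np.cos(a),np.sin(a),0],[-np.sin(a),np.cos(a),0],[0,0,1]])
C=cam("wrist");s=env.state();print(s["time_s"],s["ee_pos"],s["ee_rot"],"tcp in carrier",B@(s["ee_pos"]-o),s["force"])
p,d=optics.grab_frame("wrist");cv2.imwrite(f"pics/{sys.argv[1]}.png",p[:,:,::-1])
v,u=np.mgrid[:420,:560];D=d.ravel();P=unproj(C,np.c_[u.ravel(),v.ravel()],D)[D>0]
for lo,hi in((80,96),(130,150),(152,175)):
    q=P[(P[:,2]>lo)&(P[:,2]<=hi)&(abs(P[:,1]-32)<110)&(abs(P[:,0]-503)<130)]
    if len(q)>20: print(lo,hi,len(q),q.mean(0),cv2.minAreaRect(np.float32(q[:,:2])),"in carrier min/max",(((q-o)@B.T).min(0)),((q-o)@B.T).max(0))
for k in("handle","flap_edge","flap_hinge"):
    for r in optics.place_of("wrist",k)[:1]:
        w=r["at"];print(k,r["conf"],w,B@(unproj(C,w,d[int(w[1]),int(w[0])])[0]-o))
E
python3 look.py w1
```

```text
2.5 [514.8  36.8 250.3] [-180.     0.   110.8] tcp in carrier [ 12.   -0.  240.3] [0.2 0.8 0.2]
80 96 11443 [466.7  23.8  87.3] ((502.4864501953125, 31.25579071044922), (200.57826232910156, 139.88795471191406), 20.40180206298828) in carrier min/max [-101.7  -71.    70. ] [98.7 69.  86. ]
130 150 2384 [503.3  47.3 142. ] ((515.4388427734375, 48.186500549316406), (56.5239143371582, 116.18536376953125), 20.69216537475586) in carrier min/max [-11.7 -47.7 120.1] [ 44.8  68.6 140. ]
152 175 952 [527.4  59.2 158.6] ((532.004150390625, 57.7120361328125), (15.763937950134277, 110.3630142211914), 20.328365325927734) in carrier min/max [ 27.5 -41.6 142. ] [ 43.3  68.8 152.7]
handle 0.82 [271.2, 184.8] [ -0.7  11.3 132.2]
flap_edge 0.8 [299.5, 198.5] [ 26.9  -1.8 134.1]
flap_hinge 0.6 [287.9, 188.0] [16.3 -3.2 76.4]
```

View pics/w1.png

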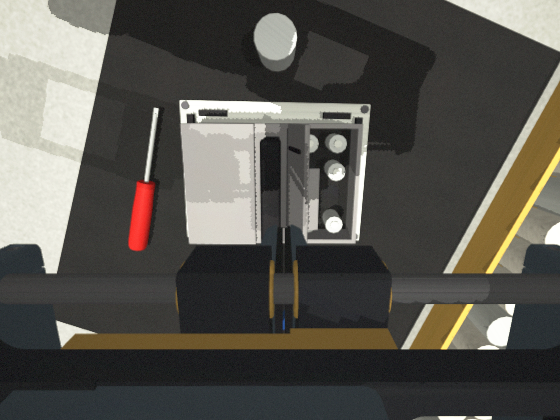

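Request:
send_rows:
  targets:
    - [[0, 0, 0, -0.018, -0.007, -0.1, 1], [0, 0, 0, 0, 0, -0.2, 1], [0, 0, 0, 0, 0, -0.2, 1], [0, 0, 0, 0, 0, 0, 1], [0, 0, 0, 0.047, 0.0175, 0, 1], [0, 0, 0, 0.047, 0.0175, 0, 1], [0, 0, 0, 0.047, 0.0175, 0, 1], [0, 0, 0, 0, 0, 0, 1]]

```text
time_s: 3.5
ee_pos: [542.2, 45.9, 152.0]
ee_rot: [179.8, 0.1, 110.7]
force: [0.0, -0.2, -0.5]
gripper_width: 0.2
gripper_force: 0.0
```

Request:
send_rows:
  targets:
    - [[0, 0, 0, 0.047, 0.0175, -0.0375, 1], [0, 0, 0, 0.047, 0.0175, -0.0375, 1], [0, 0, 0, 0.028, 0.0105, -0.05, 1], [0, 0, 0, 0.028, 0.0105, -0.05, 1], [0, 0, 0, 0.014, 0.005, -0.05, 1], [0, 0, 0, 0.014, 0.005, -0.05, 1], [0, 0, 0, 0, 0, 0, 1]]

```text
time_s: 4.2
ee_pos: [574.0, 58.4, 93.6]
ee_rot: [-179.8, -0.1, 110.7]
force: [0.3, 0.1, 0.5]
gripper_width: 0.2
gripper_force: 0.0
```

```bash
python3 look.py w2
```

```text
4.2 [574.   58.4  93.6] [-179.8   -0.1  110.7] tcp in carrier [75.  -0.5 83.6] [0.3 0.1 0.5]
80 96 20963 [456.1  38.9  87.3] ((502.0528259277344, 31.212051391601562), (200.70657348632812, 139.37594604492188), 20.65129280090332) in carrier min/max [-102.5  -70.6   70. ] [98.4 69.  85.9]
130 150 7858 [504.2  51.3 141.1] ((511.25146484375, 51.66740417480469), (109.55950927734375, 90.7401351928711), 60.23109436035156) in carrier min/max [-11.6 -48.3 120. ] [ 84.9  69.1 140. ]
152 175 2533 [530.4  79.7 159.9] ((540.9129028320312, 90.5703125), (56.315818786621094, 58.88003158569336), 24.800199508666992) in carrier min/max [ 28.7   9.8 142. ] [ 85.4  68.9 164.9]
handle 0.75 [171.5, 223.2] [-2.6  2.9 73.6]
```

View pics/w2.png

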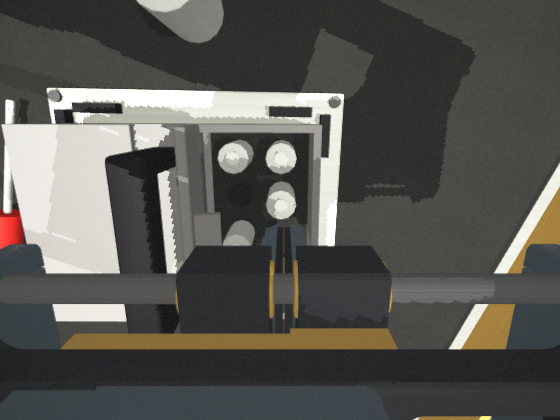

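```bash
python3 - <<'E'
from h import *
p,d=optics.grab_frame("scene");q,d2=optics.grab_frame("top")
a=cv2.resize(p[90:260,190:350],(400,425));b=cv2.resize(q[150:320,200:360],(400,425))
cv2.imwrite("pics/b.png",np.hstack([a,b])[:,:,::-1])
E
```

```text
(no output)
```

View pics/b.png

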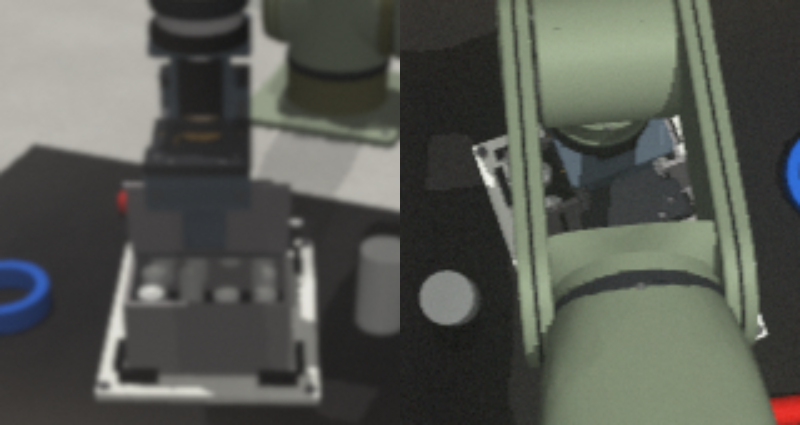

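```bash
cat > flap.py <<'E'
from h import *
import sys
np.set_printoptions(precision=1,suppress=True)
o=np.array([502.5,31.5,10]);a=np.radians(20.5);B=np.array([[np.cos(a),np.sin(a),0],[-np.sin(a),np.cos(a),0],[0,0,1]])
def prof(n,p,d):
    r=optics.silhouettes(n,"flap") if p is None else []
    v,u=np.mgrid[:420,:560];D=d.ravel();P=(unproj(cam(n),np.c_[u.ravel(),v.ravel()],D)-o)@B.T
    ok=(D>0)&(abs(P[:,0])<120);P=P[ok]
    for ys in((-68,-45),(-40,-20),(-12,12),(20,40),(45,68)):
        print(n,"y",ys)
        for z in range(88,172,12):
            q=P[(P[:,1]>ys[0])&(P[:,1]<ys[1])&(abs(P[:,2]-z)<6)]
            if len(q)>3: print("   z",z,len(q),"x med",np.percentile(q[:,0],[5,50,95]))
print("BEFORE");z=np.load("scene0.npz");prof("scene",0,z["d"])
print("NOW",env.state()["time_s"]);p,d=optics.grab_frame("scene");prof("scene",0,d)
E
python3 flap.py
```

```text
BEFORE
scene y (-68, -45)
   z 88 41 x med [21.6 23.1 26.1]
   z 100 46 x med [23.8 25.4 28.2]
   z 112 42 x med [26.  28.1 30.8]
   z 124 48 x med [28.3 30.2 32.5]
   z 136 52 x med [-5.4 32.4 34.2]
   z 148 50 x med [32.  34.2 37. ]
scene y (-40, -20)
   z 88 37 x med [20.7 23.  25.9]
   z 100 36 x med [23.8 26.  28.2]
   z 112 40 x med [26.1 27.8 29.9]
   z 124 43 x med [28.1 29.8 32.6]
   z 136 40 x med [-6.2 31.9 45.1]
   z 148 52 x med [31.2 34.8 41.8]
scene y (-12, 12)
   z 88 50 x med [20.9 23.6 25.7]
   z 100 43 x med [23.8 25.5 27.7]
   z 112 48 x med [25.6 27.9 30.1]
   z 124 49 x med [28.3 30.3 32.4]
   z 136 44 x med [-7.  40.1 47. ]
   z 148 77 x med [31.5 34.7 43.6]
scene y (20, 40)
   z 88 35 x med [21.8 23.9 26.2]
   z 100 39 x med [23.4 25.5 27.7]
   z 112 38 x med [26.  28.2 30.6]
   z 124 39 x med [28.2 30.4 32.3]
   z 136 43 x med [-5.6 33.3 45.9]
   z 148 57 x med [31.6 34.2 41.4]
scene y (45, 68)
   z 88 49 x med [21.1 23.6 25.3]
   z 100 46 x med [24.  25.7 28.4]
   z 112 45 x med [25.4 27.9 30. ]
   z 124 51 x med [28.2 30.4 31.7]
   z 136 53 x med [-6.3 31.9
[... 343 characters left out ...]
x med [24.3 25.8 27.6]
   z 112 35 x med [26.1 27.4 30.3]
   z 124 23 x med [28.6 30.  31.4]
scene y (-12, 12)
   z 124 46 x med [82.  85.1 87. ]
   z 136 61 x med [84.9 86.4 88.7]
   z 148 58 x med [86.1 88.1 89.6]
   z 160 23 x med [86.2 88.4 90.3]
scene y (20, 40)
   z 88 36 x med [21.2 23.6 25.3]
   z 100 39 x med [23.8 25.7 28.1]
   z 112 40 x med [25.5 27.5 29.3]
   z 124 26 x med [27.5 29.8 31.6]
   z 136 5 x med [ 1.8 31.7 32.8]
   z 148 5 x med [31.7 35.4 35.8]
scene y (45, 68)
   z 88 42 x med [21.3 23.4 25.5]
   z 100 47 x med [23.5 25.8 27.9]
   z 112 44 x med [25.4 27.6 29.6]
   z 124 54 x med [28.  30.2 32.4]
   z 136 50 x med [-6.  32.1 34.6]
   z 148 55 x med [31.9 33.6 36.8]
```

```bash
python3 - <<'E'
from h import *
from flap import o,B
np.set_printoptions(precision=1,suppress=True)
c=cam("scene");p,d=optics.grab_frame("scene")
s=env.state();print(s["ee_pos"])
X=c[0]@(c[1]@s["ee_pos"]+c[2]);print("tcp px",X[:2]/X[2], "depth",X[2])
w=cam("wrist");X=w[0]@(w[1]@s["ee_pos"]+w[2]);print("wrist tcp px",X[:2]/X[2],X[2])
pw,dw=optics.grab_frame("wrist");print("wrist depth col283",[(r,dw[r,283]) for r in range(200,300,8)])
for r in range(150,216,3):
    print(r,p[r,272],d[r,272],B@(unproj(c,[272,r],d[r,272])[0]-o))
cv2.imwrite("pics/c.png",np.hstack([cv2.resize(p[140:220,235:315],(400,400),interpolation=2),cv2.resize(pw[180:300,223:343],(400,400),interpolation=2)])[:,:,::-1])
E
```

```text
BEFORE
scene y (-68, -45)
   z 88 41 x med [21.6 23.1 26.1]
   z 100 46 x med [23.8 25.4 28.2]
   z 112 42 x med [26.  28.1 30.8]
   z 124 48 x med [28.3 30.2 32.5]
   z 136 52 x med [-5.4 32.4 34.2]
   z 148 50 x med [32.  34.2 37. ]
scene y (-40, -20)
   z 88 37 x med [20.7 23.  25.9]
   z 100 36 x med [23.8 26.  28.2]
   z 112 40 x med [26.1 27.8 29.9]
   z 124 43 x med [28.1 29.8 32.6]
   z 136 40 x med [-6.2 31.9 45.1]
   z 148 52 x med [31.2 34.8 41.8]
scene y (-12, 12)
   z 88 50 x med [20.9 23.6 25.7]
   z 100 43 x med [23.8 25.5 27.7]
   z 112 48 x med [25.6 27.9 30.1]
   z 124 49 x med [28.3 30.3 32.4]
   z 136 44 x med [-7.  40.1 47. ]
   z 148 77 x med [31.5 34.7 43.6]
scene y (20, 40)
   z 88 35 x med [21.8 23.9 26.2]
   z 100 39 x med [23.4 25.5 27.7]
   z 112 38 x med [26.  28.2 30.6]
   z 124 39 x med [28.2 30.4 32.3]
   z 136 43 x med [-5.6 33.3 45.9]
   z 148 57 x med [31.6 34.2 41.4]
scene y (45, 68)
   z 88 49 x med [21.1 23.6 25.3]
   z 100 46 x med [24.  25.7 28.4]
   z 112 45 x med [25.4 27.9 30. ]
   z 124 51 x med [28.2 30.4 31.7]
   z 136 53 x med [-6.3 31.9
[... 1824 characters left out ...]
]
168 [51 56 58] 768.53894 [157.3   5.5 210.1]
171 [51 55 59] 771.1984 [158.    5.5 204.4]
174 [50 54 59] 852.1797 [ 90.9   1.8 159.1]
177 [51 56 59] 859.8884 [ 87.6   1.5 150.3]
180 [50 55 59] 863.79834 [ 87.6   1.3 143.4]
183 [52 56 60] 868.09247 [ 87.3   1.1 136.2]
186 [53 57 61] 871.97974 [ 87.4   1.  129.2]
189 [54 55 58] 881.60266 [ 82.6   0.6 119. ]
192 [57 56 56] 959.7947 [20.2 -2.9 71.9]
195 [76 76 75] 1031.456 [-36.1  -6.1  27.4]
198 [76 75 74] 1036.3032 [-36.1  -6.3  18.8]
201 [75 74 73] 1040.4767 [-35.6  -6.5  10.6]
204 [66 64 65] 1040.9766 [-31.9  -6.5   4.3]
207 [44 43 42] 979.3797 [22.8 -3.7 33.3]
210 [48 47 47] 965.04956 [38.4 -3.  35.9]
213 [65 64 64] 894.36 [99.7  0.2 71.2]
```

View pics/c.png

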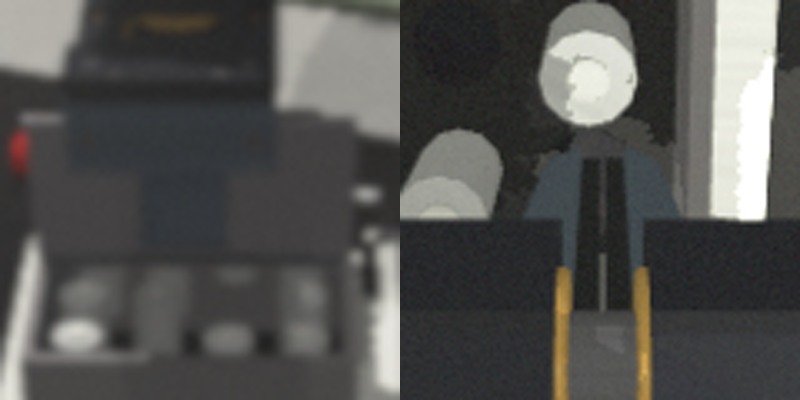

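```bash
python3 - <<'E'
from workcell import env,optics
from h import *
np.set_printoptions(precision=1,suppress=True)
print(optics.camera_info("wrist"), env.grasp_offset)
s=env.state();print({k:s[k] for k in("qpos","ee_pos","ee_rot","force")})
c=cam("wrist");p,d=optics.grab_frame("wrist");R=Ro.from_euler('xyz',s["ee_rot"],degrees=True).as_matrix()
for r in range(222,250,3):
    print(r,[(u,*(R.T@(unproj(c,[u,r],d[r,u])[0]-s["ee_pos"])).round(0)) for u in(262,268,274,279,288,292,298)])
E
```

```text
{'camera_matrix': array([[325.5,   0. , 283.3],
       [  0. , 325.5, 207.7],
       [  0. ,   0. ,   1. ]]), 'mount': array([[  -0. ,   -1. ,   -0.3,   71.7],
       [   1. ,   -0. ,   -0. ,   -0.8],
       [   0. ,   -0.3,    1. , -202.7],
       [   0. ,    0. ,    0. ,    1. ]])} 18.8
{'qpos': array([  4.7,  22.3,  96.5,   0. ,  61.2, -16. ]), 'ee_pos': array([575.2,  58.4,  95.9]), 'ee_rot': array([180. ,   0. , 110.7]), 'force': array([ 0.6, -0.1, -0. ])}
222 [(262, np.float64(-9.0), np.float64(-18.0), np.float64(52.0)), (268, np.float64(-9.0), np.float64(-13.0), np.float64(53.0)), (274, np.float64(-9.0), np.float64(-8.0), np.float64(52.0)), (279, np.float64(-8.0), np.float64(-4.0), np.float64(51.0)), (288, np.float64(-8.0), np.float64(3.0), np.float64(51.0)), (292, np.float64(-9.0), np.float64(6.0), np.float64(53.0)), (298, np.float64(-9.0), np.float64(11.0), np.float64(52.0))]
225 [(262, np.float64(-12.0), np.float64(-18.0), np.float64(53.0)), (268, np.float64(-11.0), np.float64(-13.0), np.float64(52.0)), (274, np.float64(17.0), np.float64(-6.0), np.float64(-33.0)), (279, np.
[... 3037 characters left out ...]
loat64(-63.0)), (279, np.float64(15.0), np.float64(-3.0), np.float64(-61.0)), (288, np.float64(15.0), np.float64(1.0), np.float64(-60.0)), (292, np.float64(16.0), np.float64(3.0), np.float64(-64.0)), (298, np.float64(37.0), np.float64(3.0), np.float64(-116.0))]
249 [(262, np.float64(37.0), np.float64(-7.0), np.float64(-118.0)), (268, np.float64(37.0), np.float64(-5.0), np.float64(-118.0)), (274, np.float64(17.0), np.float64(-5.0), np.float64(-68.0)), (279, np.float64(15.0), np.float64(-3.0), np.float64(-63.0)), (288, np.float64(15.0), np.float64(1.0), np.float64(-65.0)), (292, np.float64(16.0), np.float64(3.0), np.float64(-66.0)), (298, np.float64(37.0), np.float64(3.0), np.float64(-118.0))]
```

The depth images show the real fingertips about 33 mm behind the reported TCP: the wrist camera puts them at tool z −33, and the scene camera puts the tip near 127 mm instead of 94. The fingers went over the flap without touching it. I'll go back and repeat the push with that offset.

Request:
send_rows:
  targets:
    - [[0, 0, 0, 0, 0, 0.2, 1], [0, 0, 0, 0, 0, 0.05, 1], [0, 0, 0, 0, 0, 0, 1], [0, 0, 0, -0.108, -0.04, 0, 1], [0, 0, 0, -0.108, -0.04, 0, 1], [0, 0, 0, -0.107, -0.041, 0, 1], [0, 0, 0, 0, 0, 0, 1], [0, 0, 0, 0, 0, -0.1, 1], [0, 0, 0, 0, 0, -0.04, 1], [0, 0, 0, 0, 0, 0, 1], [0, 0, 0, 0, 0, 0, 1]]

```text
time_s: 5.85
ee_pos: [510.9, 34.4, 117.3]
ee_rot: [-180.0, -0.0, 110.7]
force: [1.3, 0.3, -0.1]
gripper_width: 0.4
gripper_force: 0.0
```

Request:
send_rows:
  targets:
    - [[0, 0, 0, 0.047, 0.0175, 0, 1], [0, 0, 0, 0.047, 0.0175, 0, 1], [0, 0, 0, 0.047, 0.0175, 0, 1], [0, 0, 0, 0.0445, 0.0166, -0.045, 1], [0, 0, 0, 0.0445, 0.0166, -0.045, 1], [0, 0, 0, 0.028, 0.0105, -0.045, 1], [0, 0, 0, 0.028, 0.0105, -0.045, 1], [0, 0, 0, 0.014, 0.005, -0.045, 1], [0, 0, 0, 0.014, 0.005, -0.045, 1], [0, 0, 0, 0, 0, -0.02, 1], [0, 0, 0, 0, 0, 0, 1]]

```text
time_s: 6.95
ee_pos: [572.5, 57.5, 58.7]
ee_rot: [-179.9, -0.0, 110.7]
force: [0.3, -0.2, -0.1]
gripper_width: 0.3
gripper_force: 0.0
```

```bash
sed -i '/BEFORE/d' flap.py; python3 flap.py; python3 -c "
from workcell import env;s=env.state();print(s['ee_pos'],s['force'])"
```

```text
NOW 6.95
scene y (-68, -45)
   z 88 16 x med [ 7.4 83.3 98.3]
   z 124 5 x med [ 4.3  7.7 10.4]
   z 136 15 x med [-6.3  4.   8.6]
scene y (-40, -20)
   z 88 4 x med [65.9 75.6 87. ]
scene y (-12, 12)
   z 88 50 x med [79.9 82.8 85.2]
   z 100 49 x med [81.9 84.  85.9]
   z 112 53 x med [83.1 85.  87.3]
scene y (20, 40)
   z 88 10 x med [60.5 77.3 99.1]
   z 124 5 x med [7.6 9.3 9.7]
   z 136 5 x med [-3.4  4.4  8.2]
   z 160 5 x med [-2.2 -0.5  0.7]
scene y (45, 68)
   z 88 51 x med [ 4.8  8.7 84.8]
   z 100 28 x med [5.2 7.  8.6]
   z 112 23 x med [ 5.4  7.2 10.3]
   z 124 31 x med [ 6.1  8.8 10.6]
   z 136 28 x med [-5.4  3.5  8.4]
[572.88123829  57.4879038   59.29501813] [-0.18011155  0.55496487  0.55058774]
```

Request:
send_rows:
  targets:
    - [[0, 0, 0, 0, 0, -0.01, 1], [0, 0, 0, 0, 0, -0.01, 1], [0, 0, 0, 0, 0, 0, 1]]

```text
time_s: 7.3
ee_pos: [573.6, 57.6, 56.8]
ee_rot: [179.9, 0.0, 110.7]
force: [-1.6, 0.0, 4.7]
gripper_width: 0.7
gripper_force: 2.7
```

Request:
send_rows:
  targets:
    - [[0, 0, 0, 0, 0, -0.02, 1], [0, 0, 0, 0, 0, 0, 1], [0, 0, 0, 0, 0, 0, 1]]

```text
time_s: 7.6
ee_pos: [573.8, 57.6, 56.4]
ee_rot: [179.8, 0.1, 110.7]
force: [-7.5, -2.0, 26.1]
gripper_width: 0.2
gripper_force: 12.7
```

Request:
send_rows:
  targets:
    - [[0, 0, 0, 0, 0, 0.05, 1], [0, 0, 0, 0, 0, 0.2, 1], [0, 0, 0, 0, 0, 0.2, 1], [0, 0, 0, 0, 0, 0.15, 1], [0, 0, 0, -0.118, -0.043, 0, -1], [0, 0, 0, -0.118, -0.043, 0, -1], [0, 0, 0, -0.118, -0.043, 0, -1], [0, 0, 0, 0, 0, 0, -1], [0, 0, 0, 0, 0, 0, -1], [0, 0, 0, 0, 0, 0, -1]]

```text
time_s: 8.6
ee_pos: [503.5, 32.0, 171.8]
ee_rot: [179.9, 0.0, 110.7]
force: [-0.1, 0.1, 0.5]
gripper_width: 45.7
gripper_force: 0.0
```

```bash
python3 look.py w3; python3 flap.py|head -0; python3 - <<'E'
from h import *
import io,contextlib
with contextlib.redirect_stdout(io.StringIO()):
    from flap import o,B
np.set_printoptions(precision=1,suppress=True)
for n in("scene","wrist"):
    c=cam(n);p,d=optics.grab_frame(n);v,u=np.mgrid[:420,:560];D=d.ravel();P=((unproj(c,np.c_[u.ravel(),v.ravel()],D)-o)@B.T)[D>0]
    q=P[(abs(P[:,1])<66)&(P[:,0]>32)&(P[:,0]<96)&(abs(P[:,2]-82)<25)]
    for x in range(35,96,12):
        k=q[abs(q[:,0]-x)<6];print(n,x,len(k),np.percentile(k[:,2],[10,50,90]) if len(k)>3 else '')
E
```

```text
8.6 [503.5  32.  171.8] [179.9   0.  110.7] tcp in carrier [ -0.3  -0.5 161.8] [-0.1  0.1  0.5]
80 96 25281 [496.9  45.   88. ] ((502.3668518066406, 30.866790771484375), (200.36294555664062, 140.47088623046875), 20.540597915649414) in carrier min/max [-102.   -71.4   70.5] [98.4 69.  82.5]
130 150 3434 [499.   40.  142.2] ((500.1101989746094, 37.185081481933594), (19.97080421447754, 99.27616882324219), 20.734560012817383) in carrier min/max [-11.7 -44.1 120.1] [  8.3  55.1 135.2]
handle 0.81 [280.5, 199.2] [ -3.2  15.7 133.3]
flap_edge 0.63 [384.7, 203.3] [90.7 -0.9 79.2]
scene 35 132 [78.4 79.7 80.7]
scene 47 184 [78.3 79.6 81. ]
scene 59 190 [78.6 79.6 80.9]
scene 71 195 [78.3 79.7 81. ]
scene 83 205 [78.4 79.6 80.9]
scene 95 127 [78.4 79.5 80.6]
wrist 35 1414 [77.6 78.6 79.5]
wrist 47 1880 [77.6 78.6 79.7]
wrist 59 1720 [77.6 78.5 79.6]
wrist 71 1314 [77.6 78.5 79.5]
wrist 83 1399 [77.6 78.5 79.4]
wrist 95 878 [77.6 78.5 79.3]Exception ignored on flushing sys.stdout:
BrokenPipeError: [Errno 32] Broken pipe
```

View pics/w3.png

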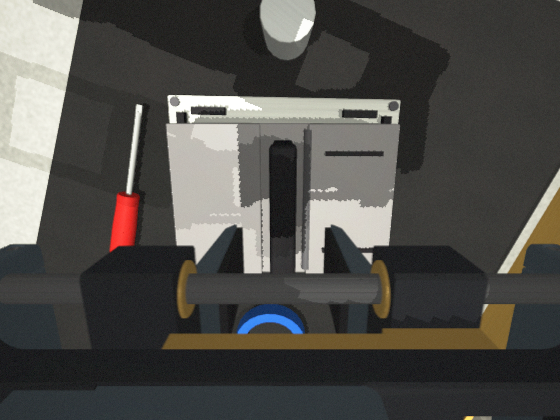

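Request:
send_rows:
  targets:
    - [[0, 0, 0, -0.006, -0.003, 0, -1], [0, 0, 0, 0, 0, 0, -1], [0, 0, 0, 0, 0, 0, -1], [0, 0, 0, 0, 0, -0.15, -1], [0, 0, 0, 0, 0, -0.15, -1], [0, 0, 0, 0, 0, -0.1, -1], [0, 0, 0, 0, 0, -0.055, -1], [0, 0, 0, 0, 0, 0, -1], [0, 0, 0, 0, 0, 0, -1]]

```text
time_s: 9.9
ee_pos: [502.0, 31.2, 81.3]
ee_rot: [179.9, 0.0, 110.7]
force: [-0.4, -1.0, -0.4]
gripper_width: 91.2
gripper_force: 0.0
```

Request:
send_rows:
  targets:
    - [[0, 0, 0, 0, 0, 0, 1], [0, 0, 0, 0, 0, 0, 1], [0, 0, 0, 0, 0, 0, 1], [0, 0, 0, 0, 0, 0, 1], [0, 0, 0, 0, 0, 0, 1], [0, 0, 0, 0, 0, 0, 1], [0, 0, 0, 0, 0, 0, 1], [0, 0, 0, 0, 0, 0, 1], [0, 0, 0, 0, 0, 0, 1], [0, 0, 0, 0, 0, 0, 1]]
  grip_force: 40

```text
time_s: 10.9
ee_pos: [502.0, 31.4, 80.7]
ee_rot: [179.9, 0.0, 110.7]
force: [2.3, 1.1, -0.9]
gripper_width: 19.5
gripper_force: 40.0
```

Gripped at 19.5 mm, which matches the 20 mm bar. Next is a slow lift of 130 mm.

Request:
send_rows:
  targets:
    - [[0, 0, 0, 0, 0, 0.02, 1], [0, 0, 0, 0, 0, 0.04, 1], [0, 0, 0, 0, 0, 0.06, 1], [0, 0, 0, 0, 0, 0.06, 1], [0, 0, 0, 0, 0, 0.06, 1], [0, 0, 0, 0, 0, 0.06, 1], [0, 0, 0, 0, 0, 0.06, 1], [0, 0, 0, 0, 0, 0.06, 1], [0, 0, 0, 0, 0, 0.06, 1], [0, 0, 0, 0, 0, 0.06, 1], [0, 0, 0, 0, 0, 0.06, 1], [0, 0, 0, 0, 0, 0.05, 1]]

```text
time_s: 12.1
ee_pos: [501.4, 31.2, 211.7]
ee_rot: [180.0, 0.0, 110.7]
force: [0.6, 0.7, -6.2]
gripper_width: 19.8
gripper_force: 40.0
```

Request:
send_rows:
  targets:
    - [[0, 0, 0, 0, 0, 0.02, 1], [0, 0, 0, 0, 0, 0.01, 1], [0, 0, 0, 0, 0, 0, 1], [0, 0, 0, 0, 0, 0, 1], [0, 0, 0, 0, 0, 0, 1], [0, 0, 0, 0, 0, 0, 1], [0, 0, 0, 0, 0, 0, 1], [0, 0, 0, 0, 0, 0, 1], [0, 0, 0, 0, 0, 0, 1], [0, 0, 0, 0, 0, 0, 1]]

```text
time_s: 13.1
ee_pos: [501.2, 31.2, 216.6]
ee_rot: [180.0, 0.0, 110.7]
force: [0.4, 0.1, -6.0]
gripper_width: 20.0
gripper_force: 40.0
```

```bash
python3 - <<'E'
from h import *
np.set_printoptions(precision=3,suppress=True)
o=np.array([502.5,31.5,140]);a=np.radians(20.5);B=np.array([[np.cos(a),np.sin(a),0],[-np.sin(a),np.cos(a),0],[0,0,1]])
s=env.state();print(s["time_s"],s["ee_pos"],s["force"],s["torque"],s["gripper_width"],s["gripper_force"])
for n in("scene","wrist"):
    c=cam(n);p,d=optics.grab_frame(n);v,u=np.mgrid[:420,:560];D=d.ravel();P=((unproj(c,np.c_[u.ravel(),v.ravel()],D)-o)@B.T)[D>0]
    for nm,x0,x1 in(("flap",30,95),("cover",-95,-25)):
        q=P[(abs(P[:,1])<66)&(P[:,0]>x0)&(P[:,0]<x1)&(abs(P[:,2]-80)<9)]
        if len(q)>50: print(n,nm,len(q),"zmed",np.median(q[:,2]),"slopes",np.linalg.lstsq(np.c_[q[:,:2],np.ones(len(q))],q[:,2],rcond=None)[0][:2])
    if n=="scene": cv2.imwrite("pics/d.png",p[:,:,::-1])
E
```

```text
13.1 [501.245  31.204 216.585] [ 0.4    0.125 -6.041] [-0.02  -0.122 -0.007] 19.982904077047362 39.997801780700684
scene flap 1019 zmed 85.3756035315775 slopes [-0.014 -0.001]
scene cover 405 zmed 85.38979097173174 slopes [-0.018  0.006]
wrist flap 12485 zmed 84.42940256743853 slopes [-0.002  0.003]
wrist cover 13350 zmed 84.49479492664746 slopes [-0.001 -0.   ]
```

View pics/d.png

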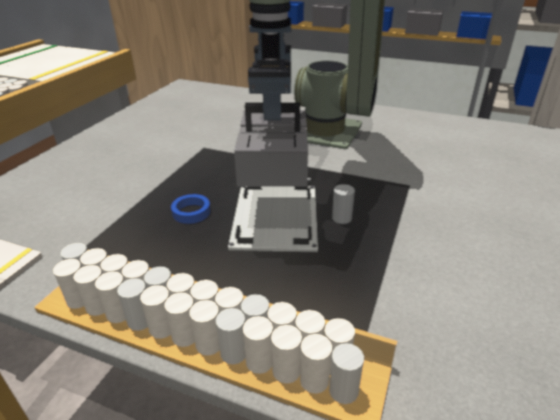

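The carrier hangs level about 135 mm above where it stood. The flap is shut, and the tape roll and cell look undisturbed.

```bash
python3 -c "
from workcell import env;print(env.job_done())"
```

```text
the job is handed in; nothing more can be done
None
```

The job is handed in: flap pressed fully shut in the dock, and the carrier held level and still by its handle about 135 mm above where it stood; the tape roll and cell looked unmoved, but I didn't check the screwdriver after the lift, and no verdict came back.

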